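# Unlock and open the dental supply box with the red band

### The job

Two white service boxes stand on the surgery table. Unlock the one with the red band by turning its key a quarter turn clockwise, then swing its panel up by the bar handle until it stands close to upright, and let go. Leave the key in the lock, turned, and leave the box with the yellow band locked and shut.

Things in the scene. Friction and masses are not known exactly. Their poses are not given: they have to be found in the camera images.
- red_box: Fixed white box, 160 (x) by 220 (y) by 75 mm high, with a red band across its top panel and front. Origin: centre of its underside, on the table. Its x axis points level from the front (key and handle side, nearer the robot) to the hinge side, z up. Its top is a 6 mm thick panel of the same outline (top face 81 mm up, about 0.35 kg), hinged along the far top edge: the hinge axis is parallel to y at x = +80, z = 75 mm.
- red_panel (a joint): Angle of the red box's panel, rad: 0 shut, grows as the front edge swings up, 1.57 upright, stop at 1.8. The hinge is stiff (0.4 Nm): the panel stays at whatever angle it is left. It cannot open until the key is turned: the lock's cam tongue blocks it, and is clear from about 1.2 rad of key turn.
- red_key (a joint): Turn of the key in the red box's panel, rad: 0 to 0.25 locked (as found), grows clockwise seen from above, stop at 1.57 (unlocked). Friction 0.06 Nm; it stays where it is left.
- red_key_grip (a point): Centre of the key's red plastic head, a flat bow 34 mm wide, 10 mm thick and 24 mm high, standing upright on the key's axis, which is square to the panel. It lies 28 mm above the panel's top face (109 mm above the table with the panel shut); the bow's underside is 16 mm above the panel. In the red box's frame with the panel shut: x = -50, y = -65 mm. Its own x axis is along the bow's width, y across its thickness; at joint 0 the width lies along the box's x axis.
- red_handle (a point): Middle of the steel bar handle on the red box's panel: a round bar 10 mm thick, 70 mm long between its two end posts, parallel to the hinge (box y), its axis 42 mm above the panel's top face. In the red box's frame with the panel shut: x = -50, y = +50, z = 123 mm. It moves with the panel, 138.6 mm from the hinge axis.
- yellow_key (a joint): Turn of the key (yellow head) in the other box, alike in all but its yellow band: 0 locked. It must stay locked.
- yellow_panel (a joint): Angle of the other box's panel: 0 shut. It must stay shut.

How it is judged:
By the outcome, as a careful person would: the job done as asked, in the order asked, and still so for the second after the job is handed in, with the robot touching nothing.
It also fails if it takes over 51 s, if anything falls off the work surface, if the arm or the gripper's body presses on something with over 40 N, if the wrist force passes 120 N, or if a joint passes its speed limit or range.

### The arm

A 6-joint arm with a two-finger parallel gripper is mounted at the origin on the work surface. World frame = base frame: x ahead of the robot, y to its left, z up, the work surface at z = 0. Lengths are in m, angles in rad, forces in N, time in s.
With the tool pointing down it reaches from about 0.375 to 0.9 m from the base axis. Payload 3.1 kg.
Tool frame: the origin (TCP) lies on the centre line of the jaws, within the pads' length; the fingertips stand 19 mm ahead of it and the grasp point (between the pads) is the TCP; z points along the fingers, y is the direction in which the jaws open and shut (so a half turn about z gives the same grasp; the last joint's range is limited). The gripper opens to 87 mm and grips with 3 to 60 N. Pads are 19 mm wide; open, the fingers measure 117 mm over their backs; the gripper's body (75 mm by 190 mm) begins 51 mm behind the grasp point.
Start: joints at [0.981, 0.527, 1.433, -0, 1.181, -0.178], TCP at [0.25, 0.573, 0.242] pointing down, gripper open.
Joint ranges: [-3.08, 3.08], [-0.75, 2.2], [0.22, 2.44], [-1.43, 4.57], [0, 2.65], [-2.85, 2.85]. Speed limits (rad/s): [2.79, 2.79, 3.14, 3.14, 3.14, 3.14].

### API

Orientations are given as a rotation vector (axis times angle).
In Python, from station import ctrl, vision, finder gives the robot as it stands.
- The arm moves only by the tool jog_arm, never from a script. Its argument "plan" is a list that holds one entry, the list of rows, each a list of 6 numbers: the shift along the world's x, y, z in m, then the turn, a rotation vector about the world's x, y, z in rad. In form: [[[dx, dy, dz, rx, ry, rz], ...]]. A call has 1 to 12 rows; each row is the pose to reach, as a shift and turn from the pose commanded when the call began; what a row does not reach only later rows make up. A row lasts 1/10 s, in which the tool goes at most 50 mm and 8.59 degrees, less where a joint would pass 70% of its speed; a pose out of reach is approached as far as the arm can. A call with a gripper value outside its range is refused whole. "jaw" is the closure, from -1 (fully open) to 1 (shut), set as the call begins (left out, the last holds). The fingers move at their own pace and stop on an object; "squeeze" is the grip in N (left out, the last holds). Time passes only in rows, so rows that repeat a pose let the fingers close. It gives the time, the measured TCP pose, the force and the opening at its end, in the units of the state.
- ctrl.state(): the state, without advancing time (a new reading comes with each control period).
- vision.capture(name): name is "side" or "top" or "wrist"; returns the picture (400x640x3 uint8, blue, green, red); there is no depth.
- vision.camera_params(name): a dict with "mtx" (3x3 intrinsics, pixels), "T" (4x4, takes a point from camera to world coordinates). Camera axes: x right, y down, z forward; pixel columns grow to the right and rows downward; lengths in m; the calibration is good to about 2 mm. A picture is of the moment at which its call begins: read the wrist's pose just before it. camera_params takes no time and is no camera call; for the wrist camera it gives the pose at the moment of the call.
- ctrl.job_done(): hands the job in, once; it reports no verdict.
Trained networks look in the newest picture that a camera, given by its name, has taken for a name from the list of things; names that differ only in an ending like _2 or _b are one class to them, and where a whole thing is asked for, a point or a joint stands for the part that bears it (a point fixed in the world has none). Each returns a list of dicts, best first, with "p" (0 to 1); they miss things now and then, are a little off and sometimes report something else, mostly with a low value. They report only what shows in the picture. A call takes as long as a camera call.
- finder.regions_of(name, camera): "mask" (400x640 bool, what is visible of it) and "extent" ([left, top, right, bottom] in pixels, round what is visible of it).
The state is a dict: "time_s": time; "joints": joint angles; "qd": joint speeds; "joint_efforts": joint torques, N m; "tool_pos": TCP position; "tool_rot": TCP orientation; "ft_force": force on the tool from outside, world axes, zero at the start; "ft_torque": the same for the moment, N m; "opening": finger opening in m.
Only numpy, scipy, OpenCV 4.12 (cv2) and the standard library are available. Lean on these libraries where they do the work, as an engineer would, in place of code of your own. Each camera call takes 0.05 s, during which the arm holds its last target. There are 200 camera calls.

## Working session

There is one attempt and no reset: what is moved stays moved. The work goes in short steps, Python scripts to look and compute and a tool call to move; the robot and the scene stay as the last step left them, time stands still between calls to the robot, and variables do not carry over. Pictures are saved under pics/ and viewed, about 8 in all and at most 12, crops included, and the job is handed in when it is done.

Besides the shell and the picture viewer there is one more tool, called after "Request:" as name([rows], argument=value, ...), one row to a line, values as JSON. jog_arm: Moves the arm, as the interface text tells. Its arguments: {"type":"object","properties":{"plan":{"type":"array"},"jaw":{"type":"number"},"squeeze":{"type":"number"}},"required":["plan"]}

```bash
mkdir -p pics; python3 - <<'E'
from station import ctrl, vision, finder
import cv2, numpy as np
s=ctrl.state();print({k:np.round(v,3).tolist() for k,v in s.items()})
ims=[]
for c in("top","side"):
    im=vision.capture(c);ims.append(im)
    p=vision.camera_params(c);print(c,np.round(p["mtx"],1).tolist(),np.round(p["T"],4).tolist())
    for n in("red_box","red_key_grip","red_handle","yellow_key"):
        for r in finder.regions_of(n,c)[:3]:
            ys,xs=np.nonzero(r["mask"]);print(c,n,round(r["p"],2),r["extent"],xs.mean().round(1),ys.mean().round(1),len(xs))
    cv2.imwrite(f"pics/{c}0.png",im)
E
```

```text
{'time_s': 0.0, 'joints': [0.981, 0.528, 1.434, -0.0, 1.181, -0.179], 'qd': [-0.001, 0.001, -0.001, 0.001, -0.001, -0.001], 'joint_efforts': [0.0, -44.004, -17.659, 0.063, 0.058, -0.0], 'tool_pos': [0.25, 0.572, 0.241], 'tool_rot': [-0.642, -3.074, 0.003], 'ft_force': [0.77, 0.936, 0.068], 'ft_torque': [0.023, -0.061, 0.004], 'opening': 0.087}
top [[497.1, 0.0, 323.5], [0.0, 497.1, 207.3], [0.0, 0.0, 1.0]] [[-0.0031, -0.9842, 0.1769, 0.394], [-1.0, 0.0046, 0.008, -0.0174], [-0.0087, -0.1769, -0.9842, 0.9434], [0.0, 0.0, 0.0, 1.0]]
top red_box 0.92 [145.3, 165.4, 279.1, 264.5] 212.3 215.6 12299
top red_key_grip 0.61 [235.8, 230.6, 248.5, 254.0] 242.3 241.7 155
top red_handle 0.7 [143.7, 165.7, 278.8, 262.8] 210.0 215.2 11094
top red_handle 0.47 [235.9, 229.2, 251.3, 252.2] 242.1 241.7 143
top yellow_key 0.62 [458.3, 224.1, 469.9, 245.2] 462.7 233.7 195
side [[452.1, 0.0, 327.8], [0.0, 452.1, 194.3], [0.0, 0.0, 1.0]] [[0.7744, -0.3359, 0.5362, 0.0558], [-0.6326, -0.4246, 0.6477, -0.6115], [0.0101, -0.8407, -0.5413, 0.5931], [0.0, 0.0, 0.0, 1.0]]
side red_box 0.7 [215.4, 140.2, 326.0, 226.5] 269.6 180.3 6432
side red_key_grip 0.66 [253.6, 163.8, 271.0, 184.9] 262.2 172.2 193
side red_key_grip 0.64 [215.8, 140.7, 327.2, 227.2] 269.6 180.3 6318
side red_handle 0.94 [221.8, 137.5, 322.8, 195.6] 267.0 166.7 3491
side yellow_key 0.72 [387.3, 249.8, 399.5, 272.4] 391.3 259.6 250
```

View pics/top0.png

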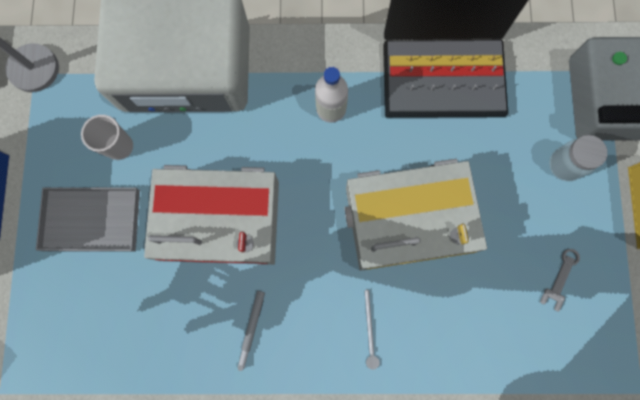

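View pics/side0.png

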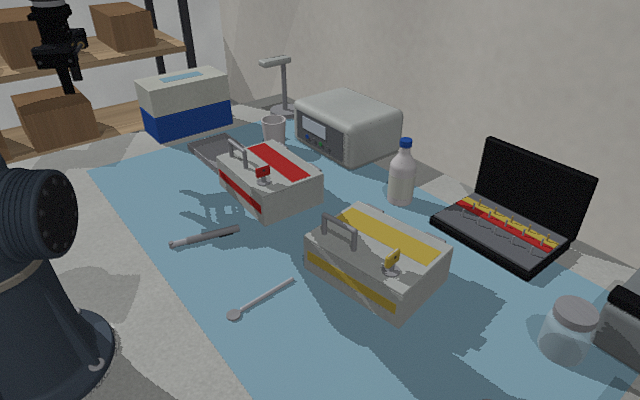

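Top: the red box has its corners at about (152,169), (275,172), (272,264) and (146,260), its key at (242,242) and its handle at (152–200,239). Side: its key is at (262,172) and its handle near (238,150). The yellow box stands to the right.

```bash
cat > h.py <<'E'
from station import ctrl, vision, finder
import cv2, numpy as np
from scipy.spatial.transform import Rotation as R
from scipy.optimize import least_squares
def ray(P,uv):
    d=P["T"][:3,:3]@np.linalg.solve(P["mtx"],[uv[0],uv[1],1]);return P["T"][:3,3],d
def onz(P,uv,z):
    o,d=ray(P,uv);return o+d*(z-o[2])/d[2]
def proj(P,X):
    X=np.atleast_2d(X);T=np.linalg.inv(P["T"]);c=(T[:3,:3]@X.T).T+T[:3,3]
    p=c@P["mtx"].T;return p[:,:2]/p[:,2:]
def tri(obs):
    A=np.zeros((3,3));b=np.zeros(3)
    for P,uv in obs:
        o,d=ray(P,uv);d=d/np.linalg.norm(d);M=np.eye(3)-np.outer(d,d);A+=M;b+=M@o
    return np.linalg.solve(A,b)
E
python3 - <<'E'
from h import *
pt,ps=[{k:np.array(v) for k,v in vision.camera_params(c).items()} for c in("top","side")]
top=cv2.imread("pics/top0.png");side=cv2.imread("pics/side0.png")
print("tri key",tri([(pt,(242.3,241.7)),(ps,(262.2,172.2))]).round(4), "onz top",onz(pt,(242.3,241.7),.109).round(4),"side",onz(ps,(262.2,172.2),.109).round(4))
h=[onz(pt,p,.123) for p in((152,238),(200,240))];print("handle",np.round(h,4))
for n,uv in zip(("FL","FR","NR","NL"),((152,169),(275,172),(272,264),(146,260))):print(n,onz(pt,uv,.081).round(4))
# band on panel top
hsv=cv2.cvtColor(top,cv2.COLOR_BGR2HSV);m=((hsv[...,1]>150)&((hsv[...,0]<8)|(hsv[...,0]>172)))
n,l,st,c=cv2.connectedComponentsWithStats(m[150:290,130:300].astype('uint8'))
for i in range(1,n):
    if st[i,4]<20: continue
    ys,xs=np.nonzero(l==i);q=np.array([onz(pt,(x+130,y+150),.109 if st[i,4]<500 else .081)[:2] for x,y in zip(xs,ys)],np.float32)
    print(st[i],cv2.minAreaRect(q))
v=np.hstack([cv2.resize(top[150:280,130:290],None,fx=2.5,fy=2.5,interpolation=2),cv2.resize(side[125:255,205:335],None,fx=2.5,fy=2.5)])
cv2.imwrite("pics/c1.png",v)
E
```

```text
tri key [0.4851 0.1277 0.1049] onz top [0.4856 0.1265 0.109 ] side [0.4806 0.1221 0.109 ]
handle [[0.4909 0.2747 0.123 ]
 [0.4872 0.1945 0.123 ]]
FL [0.6202 0.2968 0.081 ]
FR [0.6135 0.076  0.081 ]
NR [0.4498 0.0789 0.081 ]
NL [0.4575 0.2978 0.081 ]
[  24   36  114   29 2817] ((0.563321590423584, 0.18957045674324036), (0.1995326727628708, 0.04515032842755318), 87.99320983886719)
```

View pics/c1.png

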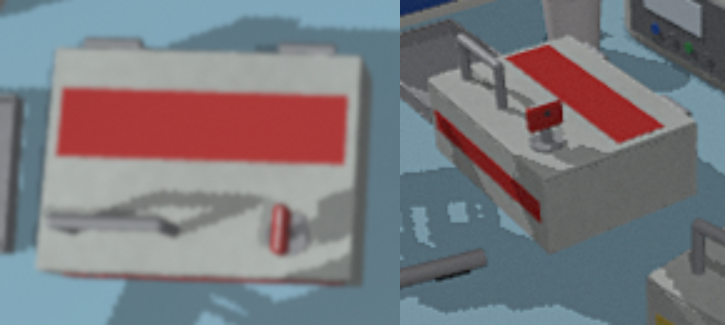

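Estimated red box pose: centre (0.535,0.187), yaw about -0.033. Key at about (0.485,0.127) and handle at about (0.488,0.237), within a few mm. I'll move above the key and refine with the wrist camera.

Request:
jog_arm([
  [[0.02, -0.038, 0.0, 0, 0, 0.025], [0.04, -0.076, 0.0, 0, 0, 0.05], [0.06, -0.114, 0.0, 0, 0, 0.08], [0.08, -0.152, 0.0, 0, 0, 0.11], [0.1, -0.19, 0.0, 0, 0, 0.14], [0.12, -0.228, 0.0, 0, 0, 0.17], [0.14, -0.266, 0.0, 0, 0, 0.2], [0.16, -0.304, 0.0, 0, 0, 0.23], [0.18, -0.342, 0.0, 0, 0, 0.25], [0.2, -0.38, 0, 0, 0, 0.27], [0.22, -0.415, 0, 0, 0, 0.29], [0.235, -0.445, 0, 0, 0, 0.29]],
], jaw=-0.2)

```text
time_s: 1.7
tool_pos: [0.4865, 0.1257, 0.2419]
tool_rot: [0.192, 3.134, -0.0]
ft_force: [0.8, 0.5, 1.0]
opening: 0.0524
```

```bash
python3 - <<'E'
from h import *
s=ctrl.state();print({k:np.round(s[k],4).tolist() for k in("time_s","tool_pos","tool_rot","joints","opening","ft_force")})
im=vision.capture("wrist");P=vision.camera_params("wrist");cv2.imwrite("pics/w1.png",im)
np.savez("w1.npz",**P);print(np.round(P["mtx"],1).tolist(),np.round(P["T"],4).tolist())
for n in("red_key_grip","red_handle","red_box"):
    for r in finder.regions_of(n,"wrist")[:2]:
        ys,xs=np.nonzero(r["mask"]);print(n,round(r["p"],2),np.round(r["extent"]),xs.mean().round(1),ys.mean().round(1),len(xs))
c,sn=np.cos(-.033),np.sin(-.033);O=np.array([.535,.1875])
for p in[(-.05,-.065,.109),(-.05,.05,.123),(-.08,-.11,.081),(-.08,.11,.081),(.08,-.11,.081)]:
    w=[O[0]+c*p[0]-sn*p[1],O[1]+sn*p[0]+c*p[1],p[2]];print(p,proj(P,w).round(1))
E
```

```text
{'time_s': 1.7, 'tool_pos': [0.4865, 0.1257, 0.2419], 'tool_rot': [0.1924, 3.1341, -0.0001], 'joints': [0.0302, 0.3624, 1.7354, -0.0002, 1.0422, -1.4179], 'opening': 0.0524, 'ft_force': [0.7827, 0.4986, 0.9844]}
[[319.7, 0.0, 315.8], [0.0, 319.7, 200.6], [0.0, 0.0, 1.0]] [[0.1244, 0.9464, 0.2982, 0.4076], [0.9922, -0.1179, -0.0397, 0.1317], [-0.0024, 0.3008, -0.9537, 0.3846], [0.0, 0.0, 0.0, 1.0]]
red_key_grip 0.61 [309. 175. 326. 215.] 317.4 193.4 481
red_handle 0.87 [270. 138. 498. 279.] 382.7 205.8 25232
red_handle 0.7 [270. 130. 501. 285.] 382.5 201.3 27746
red_box 0.8 [268. 130. 501. 284.] 382.3 201.2 27726
(-0.05, -0.065, 0.109) [[318.6 188.6]]
(-0.05, 0.05, 0.123) [[454.9 181. ]]
(-0.08, -0.11, 0.081) [[268.6 154.7]]
(-0.08, 0.11, 0.081) [[502.5 133.2]]
(0.08, -0.11, 0.081) [[288.3 298.7]]
```

View pics/w1.png

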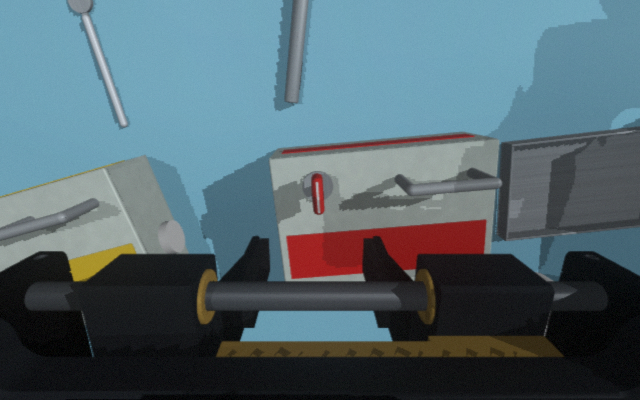

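Wrist: red key at (317,194), handle bar (410–500, about 185). The key is at x≈0.486–0.487, y≈0.124, with its width along the box x axis (turn ≈0). Now I'll lower to the key.

Request:
jog_arm([
  [[0.001, -0.002, -0.02, 0, 0, 0.035], [0.001, -0.002, -0.05, 0, 0, 0.07], [0.001, -0.002, -0.08, 0, 0, 0.07], [0.001, -0.002, -0.1, 0, 0, 0.07], [0.001, -0.002, -0.115, 0, 0, 0.07], [0.001, -0.002, -0.125, 0, 0, 0.07], [0.001, -0.002, -0.13, 0, 0, 0.07], [0.001, -0.002, -0.13, 0, 0, 0.07], [0.001, -0.002, -0.13, 0, 0, 0.07]],
])

```text
time_s: 2.8
tool_pos: [0.4864, 0.1261, 0.1121]
tool_rot: [0.081, 3.139, 0.0]
ft_force: [-0.1, 0.0, 0.5]
opening: 0.0523
```

```bash
python3 - <<'E'
from h import *
a=vision.capture("side");b=vision.capture("wrist");s=ctrl.state()
print({k:np.round(s[k],4).tolist() for k in("time_s","tool_pos","tool_rot","opening","ft_force")})
cv2.imwrite("pics/d1.png",np.hstack([cv2.resize(a[100:240,200:340],(420,420)),cv2.resize(b[150:350,220:420],(380,420))]))
E
```

```text
{'time_s': 2.9, 'tool_pos': [0.4866, 0.1259, 0.1123], 'tool_rot': [0.0811, 3.1389, 0.0002], 'opening': 0.052, 'ft_force': [-0.46, 0.447, -0.2134]}
```

View pics/d1.png

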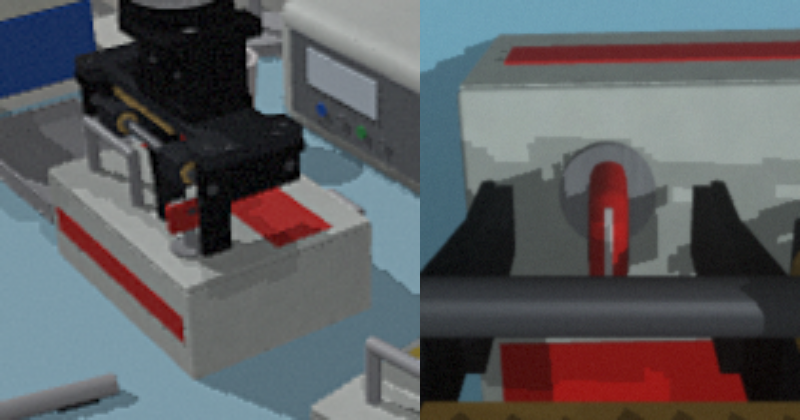

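```bash
python3 - <<'E'
from h import *
P=vision.camera_params("wrist");s=ctrl.state()
print("tcp",proj(P,s["tool_pos"]), "disc",onz(P,(320,240.5),.081),onz(P,(320,240.5),.087),"bow front end",onz(P,(320,227.5),.119), P["T"][:3,3])
E
```

```text
tcp [[317.45176466 271.81049613]] disc [0.48376331 0.12771497 0.081     ] [0.48103899 0.1277651  0.087     ] bow front end [0.46002485 0.12834158 0.119     ] [0.40467018 0.12917027 0.25519351]
```

Request:
jog_arm([
  [[-0.003, 0.0005, 0, 0, 0, 0], [-0.003, 0.0005, 0, 0, 0, 0], [-0.003, 0.0005, 0, 0, 0, 0], [-0.003, 0.0005, 0, 0, 0, 0], [-0.003, 0.0005, 0, 0, 0, 0], [-0.003, 0.0005, 0, 0, 0, 0]],
], jaw=1, squeeze=20)

```text
time_s: 3.5
tool_pos: [0.4832, 0.1263, 0.1115]
tool_rot: [0.082, 3.141, 0.0]
ft_force: [-0.6, 6.0, 0.5]
opening: 0.0122
```

Request:
jog_arm([
  [[0, 0.001, 0, 0, 0, 0], [0, 0.001, 0, 0, 0, 0], [0, 0.001, 0, 0, 0, 0]],
])

```text
time_s: 3.8
tool_pos: [0.4832, 0.1275, 0.1116]
tool_rot: [0.082, 3.14, 0.001]
ft_force: [0.9, 2.9, -0.7]
opening: 0.0097
```

Request:
jog_arm([
  [[0, 0.001, 0, 0, 0, -0.1], [0, 0.001, 0, 0, 0, -0.2], [0, 0.001, 0, 0, 0, -0.3], [0, 0.001, 0, 0, 0, -0.4], [0, 0.001, 0, 0, 0, -0.5], [0, 0.001, 0, 0, 0, -0.6], [0, 0.001, 0, 0, 0, -0.6]],
])

```text
time_s: 4.5
tool_pos: [0.4834, 0.1281, 0.1116]
tool_rot: [1.005, 2.976, -0.0]
ft_force: [1.0, 0.9, 0.5]
opening: 0.0094
```

Request:
jog_arm([
  [[0, 0, 0, 0, 0, -0.12], [0, 0, 0, 0, 0, -0.24], [0, 0, 0, 0, 0, -0.36], [0, 0, 0, 0, 0, -0.48], [0, 0, 0, 0, 0, -0.6], [0, 0, 0, 0, 0, -0.72], [0, 0, 0, 0, 0, -0.82], [0, 0, 0, 0, 0, -0.91], [0, 0, 0, 0, 0, -0.96], [0, 0, 0, 0, 0, -0.96]],
])

```text
time_s: 5.5
tool_pos: [0.484, 0.1283, 0.1116]
tool_rot: [2.263, 2.177, 0.002]
ft_force: [1.9, 2.7, -1.7]
opening: 0.0099
```

```bash
python3 - <<'E'
from h import *
s=ctrl.state()
print({k:np.round(s[k],4).tolist() for k in("tool_pos","tool_rot","ft_force","ft_torque","joints")})
print(np.degrees(2*np.arctan2(s["tool_rot"][1],s["tool_rot"][0]))-90)
E
```

```text
{'tool_pos': [0.484, 0.1283, 0.1116], 'tool_rot': [2.2632, 2.1772, 0.0023], 'ft_force': [1.8791, 2.6613, -1.7037], 'ft_torque': [0.2692, -0.2513, 0.1072], 'joints': [0.0355, 0.571, 1.8575, 0.0001, 0.7113, 0.0742]}
-2.2201621304101593
```

Key turned about 1.57 rad, now against its stop (moment 0.11 Nm, force under 4 N). I'll release, lift and check the height of the apparatus behind the box.

Request:
jog_arm([
  [[0, 0, 0, 0, 0, 0], [0, 0, 0, 0, 0, 0], [0, 0, 0, 0, 0, 0], [0, 0, 0, 0, 0, 0], [0, 0, 0.02, 0, 0, 0], [0, 0, 0.05, 0, 0, 0], [0, 0, 0.09, 0, 0, 0], [0, 0, 0.13, 0, 0, 0], [0, 0, 0.13, 0, 0, 0]],
], jaw=-0.2)

```text
time_s: 6.4
tool_pos: [0.4865, 0.1285, 0.2467]
tool_rot: [2.26, 2.171, 0.014]
ft_force: [0.9, -0.2, -0.2]
opening: 0.0517
```

```bash
python3 - <<'E'
from h import *
pt,ps=vision.camera_params("top"),vision.camera_params("side")
g=onz(pt,(243,110),0);print("unit corner",g,onz(ps,(347,168),0))
for z in(.1,.15,.2,.25):print(z,proj(ps,[g[0],g[1],z]).round(),proj(pt,[g[0],g[1],z]).round())
a=vision.capture("side");b=vision.capture("wrist");P=vision.camera_params("wrist")
for n in("red_key_grip","red_handle"):
    for r in finder.regions_of(n,"wrist")[:2]:
        print(n,round(r["p"],2),np.round(r["extent"]))
s=ctrl.state();print(s["tool_pos"],s["opening"])
for p in((.4838,.128,.109),(.4876,.243,.123),(.4888,.278,.123),(.4865,.208,.123)):print(p,proj(P,p).round(1))
cv2.imwrite("pics/e1.png",np.hstack([cv2.resize(a[60:260,180:430],(375,300)),cv2.resize(b,(420,300))]))
E
```

```text
unit corner [0.7621462  0.15073225 0.        ] [0.76536752 0.1666634  0.        ]
0.1 [[352. 136.]] [[234.  90.]]
0.15 [[352. 118.]] [[228.  77.]]
0.2 [[353.  98.]] [[222.  64.]]
0.25 [[354.  78.]] [[215.  49.]]
red_key_grip 0.68 [306. 177. 321. 216.]
red_handle 0.83 [278.   0. 465. 231.]
[0.48197216 0.12813644 0.2404955 ] 0.0524828580924665
(0.4838, 0.128, 0.109) [[316.3 195.8]]
(0.4876, 0.243, 0.123) [[315.3  54.2]]
(0.4888, 0.278, 0.123) [[315.    1.3]]
(0.4865, 0.208, 0.123) [[315.7 102.9]]
```

View pics/e1.png

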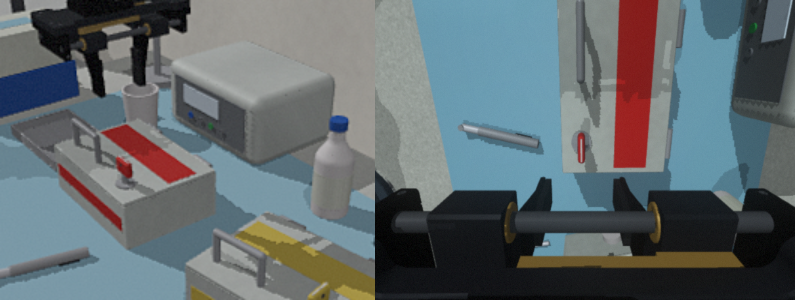

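Key now lies turned with its width along y, at crop (581,148). The handle bar is at crop (580,0–80), matching the prediction. The apparatus behind is about 0.12 m high, so it is clear. Next, the handle.

Request:
jog_arm([
  [[0.001, 0.03, 0, 0, 0, 0], [0.002, 0.07, 0, 0, 0, 0], [0.004, 0.105, 0, 0, 0, 0], [0.004, 0.115, -0.02, 0, 0, 0], [0.004, 0.115, -0.055, 0, 0, 0], [0.004, 0.115, -0.085, 0, 0, 0], [0.004, 0.115, -0.105, 0, 0, 0], [0.004, 0.115, -0.114, 0, 0, 0], [0.004, 0.115, -0.118, 0, 0, 0], [0.004, 0.115, -0.118, 0, 0, 0], [0.004, 0.115, -0.118, 0, 0, 0]],
])

```text
time_s: 7.7
tool_pos: [0.4877, 0.2433, 0.1242]
tool_rot: [2.266, 2.175, 0.002]
ft_force: [0.1, 0.1, 0.6]
opening: 0.052
```

Request:
jog_arm([
  [[0, 0, 0, 0, 0, 0], [0, 0, 0, 0, 0, 0], [0, 0, 0, 0, 0, 0], [0, 0, 0, 0, 0, 0], [0, 0, 0, 0, 0, 0], [0, 0, 0, 0, 0, 0], [0, 0, 0, 0, 0, 0]],
], jaw=1, squeeze=25)

```text
time_s: 8.4
tool_pos: [0.488, 0.2432, 0.1236]
tool_rot: [2.265, 2.175, 0.002]
ft_force: [1.9, -0.2, -0.5]
opening: 0.0087
```

Request:
jog_arm([
  [[0.0026, 0, 0.0063, 0, 0, 0], [0.0054, 0, 0.0127, 0, 0, 0], [0.0121, 0, 0.0249, 0, 0, 0], [0.02, -0.0005, 0.0363, 0, 0, 0], [0.029, -0.001, 0.0468, 0, 0, 0], [0.029, -0.001, 0.0468, 0, 0, 0]],
])

```text
time_s: 9.0
tool_pos: [0.5163, 0.2423, 0.1715]
tool_rot: [-2.267, -2.175, 0.0]
ft_force: [0.4, -0.3, 0.4]
opening: 0.009
```

```bash
python3 - <<'E'
from h import *
a=vision.capture("side");cv2.imwrite("pics/f1.png",cv2.resize(a[60:260,180:430],(500,400)))
E
```

```text
(no output)
```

View pics/f1.png

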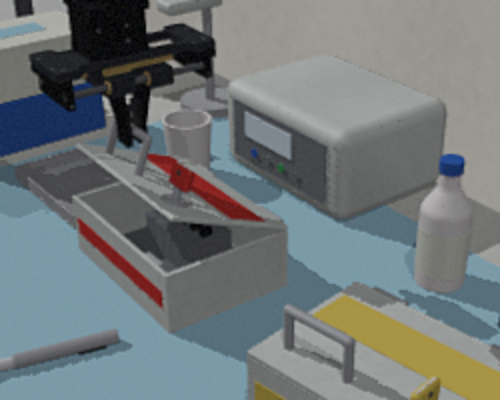

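Panel is rising with the handle. Continuing along the arc.

Request:
jog_arm([
  [[0.01, -0.0003, 0.0096, 0, 0, 0], [0.0209, -0.0007, 0.0182, 0, 0, 0], [0.0326, -0.001, 0.0256, 0, 0, 0], [0.0449, -0.0015, 0.0319, 0, 0, 0], [0.0578, -0.002, 0.0368, 0, 0, 0], [0.0712, -0.0024, 0.0405, 0, 0, 0], [0.0849, -0.0028, 0.0428, 0, 0, 0], [0.0849, -0.0028, 0.0428, 0, 0, 0]],
])

```text
time_s: 9.85
tool_pos: [0.6007, 0.2394, 0.2146]
tool_rot: [-2.266, -2.175, 0.001]
ft_force: [-1.6, -1.1, 6.5]
opening: 0.0092
```

Request:
jog_arm([
  [[0.0138, -0.0005, 0.001, 0, 0, 0], [0.0277, -0.001, 0.001, 0, 0, 0], [0.0414, -0.0014, -0.0008, 0, 0, 0], [0.052, -0.0018, -0.0033, 0, 0, 0], [0.0628, -0.002, -0.0066, 0, 0, 0], [0.0628, -0.002, -0.0066, 0, 0, 0]],
])

```text
time_s: 10.45
tool_pos: [0.665, 0.2371, 0.2057]
tool_rot: [2.266, 2.174, 0.001]
ft_force: [1.3, -0.4, -1.2]
opening: 0.0088
```

```bash
python3 - <<'E'
from h import *
a=vision.capture("side");b=vision.capture("top");cv2.imwrite("pics/g1.png",np.hstack([cv2.resize(a[60:260,180:380],(400,400)),cv2.resize(b[100:300,100:300],(400,400))]))
s=ctrl.state();print(s["tool_pos"],s["ft_force"],s["opening"])
E
```

```text
[0.66481631 0.23713754 0.20579117] [ 0.98889729 -0.37769493 -1.89520658] 0.008815318636371661
```

View pics/g1.png

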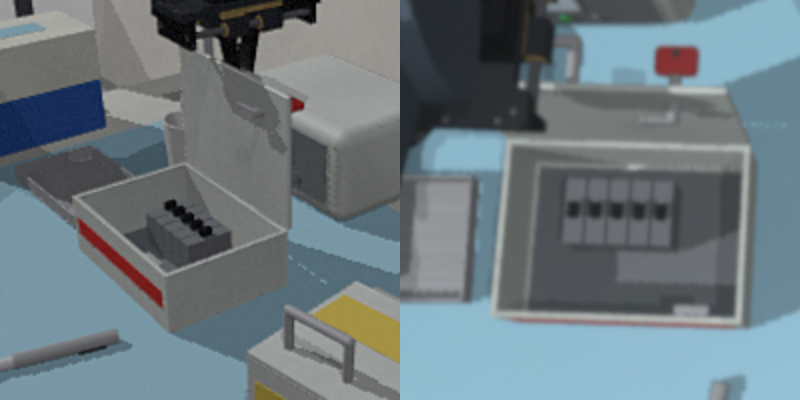

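Panel is upright (side view: vertical at crop (185–290, 50–230)). The cam shows turned on its back. Release with a small opening, then lift clear.

Request:
jog_arm([
  [[0, 0, 0, 0, 0, 0], [0, 0, 0, 0, 0, 0], [0, 0, 0, 0, 0, 0], [0, 0, 0.005, 0, 0, 0], [0, 0, 0.02, 0, 0, 0], [0, 0, 0.045, 0, 0, 0], [0, 0, 0.075, 0, 0, 0], [0, 0, 0.11, 0, 0, 0], [0, 0, 0.14, 0, 0, 0], [0, 0, 0.14, 0, 0, 0]],
], jaw=0.4)

```text
time_s: 11.55
tool_pos: [0.6664, 0.2382, 0.3547]
tool_rot: [2.261, 2.17, 0.019]
ft_force: [0.2, -0.0, 0.6]
opening: 0.0261
```

```bash
python3 - <<'E'
from h import *
a=vision.capture("side");b=vision.capture("top");cv2.imwrite("pics/g2.png",np.vstack([cv2.resize(a[60:320,180:480],(600,300)),cv2.resize(b[100:300,100:500],(600,300))]))
s=ctrl.state();print(s["time_s"],s["tool_pos"],s["ft_force"],s["opening"])
E
```

```text
11.65 [0.664047   0.23759075 0.34869519] [-0.95537797  0.43809233 -0.25770414] 0.026178053935726562
```

View pics/g2.png

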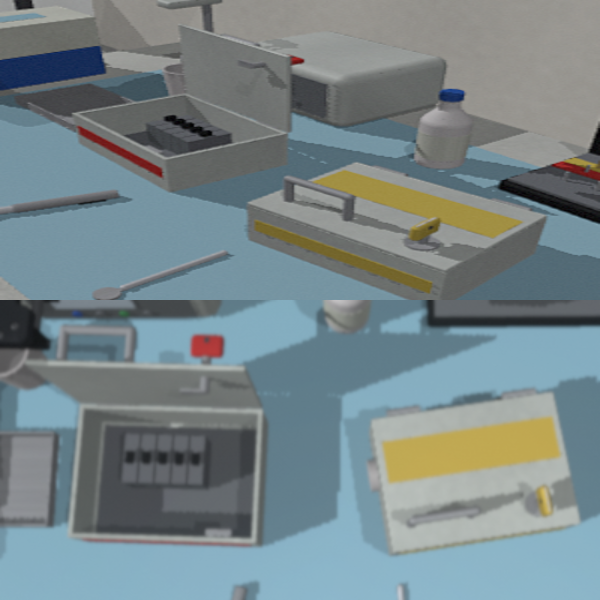

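```bash
python3 -c "
from station import ctrl
print(ctrl.job_done())"
```

```text
the job is handed in; nothing more can be done
None
```

The red box is unlocked and open, and I handed the job in at about 11.7 s.

- **Key:** I turned the red key clockwise about 1.57 rad, to its stop, and left it in the lock. The gripper's angle, the pictures afterwards and the cam's turned position all agree.
- **Panel:** I swung the panel up by its bar handle to about 1.56 rad, judged from the gripper's position at the end of the swing, then let go. The last side and top pictures show it still standing upright.
- **Clear of everything:** The gripper was about 0.14 m above the handle at hand-in, with the wrist force near zero. The force readings at the end of each move never passed about 7 N.
- **Yellow box:** In the same pictures it is still shut, with its key not turned.

No check failed. The first estimates of the key's position differed between cameras by 3–5 mm. I corrected this at close range before gripping it.

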